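# Put the paper fasteners away in their desk trays

### The arm

A 6-joint arm with a two-finger parallel gripper is mounted at the origin on a cart in front of the work surface, level with it; the furniture and walls round the work are solid. World frame = base frame: x ahead of the robot, y to its left, z up, the work surface at z = 0. Lengths are in mm, angles in rad, forces in N, time in s.
With the tool pointing down it reaches from about 300 to 775 mm from the base axis. Payload 14.6 kg.
Tool frame: the origin (TCP) lies midway between the tips of the shut fingers; the grasp point (between the pads) lies 19 mm behind it; z points along the fingers, y is the direction in which the jaws open and shut (so a half turn about z gives the same grasp; the last joint's range is limited). The gripper opens to 94 mm and grips with 3 to 60 N. Pads are 16 mm wide; open, the fingers measure 119 mm over their backs; the gripper's body (75 mm by 177 mm) begins 78 mm behind the grasp point.
Start: joints at [-1.208, 0.3, 1.521, -0, 1.321, -0.067], TCP at [229.171, -499.97, 205.446] pointing down, gripper open.
Joint ranges: [-3.03, 3.03], [-0.79, 2.21], [0.23, 2.52], [-1.04, 4.18], [0, 3.07], [-2.55, 2.55]. Speed limits (rad/s): [2.22, 2.22, 2.57, 3.14, 3.14, 3.14].

### API

Orientations are given as [roll, pitch, yaw] about the fixed x, y, z axes, in that order (R = Rz(yaw) Ry(pitch) Rx(roll)).
In Python, from station import bot gives the robot as it stands.
- The arm moves only by the tool arm_command, never from a script. Its argument "increments" is a list of rows, each a list of 7 numbers: the finger opening in cm, from 0 to 9.4, then the shift along the tool's x, y, z in cm, then the turn, a rotation vector about the tool's x, y, z in rad. A call has 1 to 20 rows; each row shifts and turns the pose as measured when the row begins, along the tool's axes as they then stand; what a row does not reach is not made up. A row lasts 1/12 s, in which the tool goes at most 41.7 mm and 7.16 degrees, less where a joint would pass 70% of its speed; a pose out of reach is approached as far as the arm can. A call with a gripper value outside its range is refused whole. The fingers move at their own pace and stop on an object; "squeeze" is the grip in N (left out, the last holds). Time passes only in rows, so rows that do not move let the fingers close. It gives the time, the measured TCP pose, the force and the opening at its end, in the units of the state.
- bot.sense(): the state, without advancing time (a new reading comes with each control period).
- bot.capture(name): name is "scene" or "top"; returns a dict with "image" (420x560x3 uint8, red, green, blue), "fx", "fy", "cx", "cy" (pixels), "rvec" (rotation vector, rad) and "tvec" (3), from world to camera coordinates, as OpenCV has them. Camera axes: x right, y down, z forward; pixel columns grow to the right and rows downward; lengths in mm; the calibration is good to about 2 mm. A picture is of the moment at which its call begins. There is no depth.
- bot.finish_job(): hands the job in, once; it reports no verdict.
The state is a dict: "time_s": time; "joints": joint angles; "joint_vel": joint speeds; "joint_torque": joint torques, N m; "position": TCP position; "ee_rot": TCP orientation; "ft_force": force on the tool from outside, world axes, zero at the start; "wrist_torque": the same for the moment, N m; "finger_gap": finger opening in mm.
Only numpy, scipy, OpenCV 4.12 (cv2) and the standard library are available. Lean on these libraries where they do the work, as an engineer would, in place of code of your own. Each camera call takes 0.05 s, during which the arm holds its last target. There are 200 camera calls.

### The job

Put away the four things for fastening paper, each in the holder made for it: the stapler in the long narrow tray, the tape dispenser in the long wide tray, the glue stick upright in the round cup and the binder clip in the square dish, all standing flat on the holder's floor as they stand on the desk now. Leave the marker and the eraser where they lie.

Things in the scene. Friction and masses are not known exactly. Their poses are not given: they have to be found in the camera images.
- stapler: red and grey stapler standing on its base, 145 x 36 x 56 mm (long along its x). Origin: centre of its underside. The base is 36 mm wide up to 6 mm and 30 mm wide up to 11 mm; above 32 mm height the closed arm is 26 mm wide. Grip across y at its middle (fingers close on the arm at 35 to 50 mm height). The arm is fixed, it does not swing.
- tape_dispenser: black tape dispenser with a roll of tape, standing on its base, 58 x 142 x 73 mm (long along its y), about 0.46 kg. Origin: centre of its underside. Grip across x (58 mm) at a point 20 mm toward its +y end, where both flanks stand up and are solid to 35 mm height or more; the roll sits on the -y half. The reel does not turn.
- glue_stick: white glue stick with a red band standing upright, 26 mm in diameter, 96 mm tall. Origin: centre of its underside, z up. Grip the barrel at any yaw, 60 mm or more above its foot.
- binder_clip: black binder clip standing on its flat back with its two wire handles up; body 20 (x) x 32 (y) mm and 16 mm high, wires to 36 mm height. Origin: centre of its underside, z up. Grip the body across x (20 mm), fingertips about 6 mm above its foot.
- marker: black marker, 19 x 135 x 20 mm, lying on the desk, not to be moved. Origin: centre of its underside, long along y.
- eraser: white eraser in a blue sleeve, 23 x 56 x 13 mm, lying on the desk, not to be moved. Origin: centre of its underside, long along y.
- narrow_tray: long narrow light wooden tray with grey felt floor, for the stapler. Fixed. Inside 170 (x) x 58 (y) mm; outside 182 x 70 mm; floor 4 mm and rim 12 mm above its underside. Origin: centre of the underside, x along its length. The stapler lies with its x along the tray's x, either way round.
- wide_tray: long wide light wooden tray with grey felt floor, for the tape dispenser. Fixed. Inside 168 (x) x 82 (y) mm; outside 180 x 94 mm; floor 4 mm and rim 12 mm above its underside. Origin: centre of the underside, x along its length. The dispenser stands with its y along the tray's x, either way round.
- square_dish: square light wooden dish with grey felt floor, for the binder clip. Fixed. Inside 76 x 76 mm, outside 86 x 86 mm; floor 6 mm and rim 11 mm above its underside. Origin: centre of the underside. The clip may have any yaw.
- round_cup: round light wooden cup with an open top, for the glue stick. Fixed. Inside diameter 46 mm, outside 54 mm, 40 mm tall, floor 5 mm above its underside. Origin: centre of the underside, z up.
Things that resemble listed ones, but are neither listed nor needed, are in the scene too. Of the things that look like the glue_stick, take the one that is farthest from the robot's base at the start.

How it is judged (in metres and radians):
At the end, for the whole second after the job is handed in: Stapler level on the narrow tray's floor, tape dispenser level on the wide tray's floor (along the tray, within 15 mm of its middle), glue stick upright on the cup's floor, binder clip on its back in the dish (within 30 mm of its middle), all at rest; marker and eraser moved under 25 mm (x of stapler in the frame of narrow_tray between -0.016 and 0.016 m and y of stapler in the frame of narrow_tray between -0.015 and 0.015 m and z of stapler in the frame of narrow_tray between 0 and 0.0065 m and angle between the x axis of stapler and the x axis of narrow_tray, either way round below 0.25 rad and angle between each of stapler, tape_dispenser's own z axis and vertical below 0.06 rad and linear speed of each of stapler, tape_dispenser, glue_stick, binder_clip below 0.02 m/s and x of tape_dispenser in the frame of wide_tray between -0.017 and 0.017 m and y of tape_dispenser in the frame of wide_tray between -0.016 and 0.016 m and z of tape_dispenser in the frame of wide_tray between 0 and 0.0065 m and angle between the y axis of tape_dispenser and the x axis of wide_tray, either way round below 0.25 rad and horizontal distance between glue_stick and round_cup below 0.014 m and z of glue_stick in the frame of round_cup between 0 and 0.009 m and angle between each of glue_stick, binder_clip's own z axis and vertical below 0.15 rad and x of binder_clip in the frame of square_dish between -0.03 and 0.03 m and y of binder_clip in the frame of square_dish between -0.03 and 0.03 m and z of binder_clip in the frame of square_dish between 0 and 0.0095 m); the robot touches nothing.
It fails at once if the marker is moved from its place (more than 25 mm) (distance of marker from where it was at the start of the episode above 0.025 m).
It fails at once if the eraser is moved from its place (more than 25 mm) (distance of eraser from where it was at the start of the episode above 0.025 m).
It also fails if it takes over 112 s, if anything falls off the work surface, if the arm or the gripper's body presses on something with over 40 N, if the wrist force passes 120 N, or if a joint passes its speed limit or range.

## Working session

There is one attempt and no reset: what is moved stays moved. The work goes in short steps, Python scripts to look and compute and a tool call to move; the robot and the scene stay as the last step left them, time stands still between calls to the robot, and variables do not carry over. Pictures are saved under pics/ and viewed, about 12 in all and at most 16, crops included, and the job is handed in when it is done.

Besides the shell and the picture viewer there is one more tool, called after "Emit:" by a JSON object that holds its "api" and its "payload", one argument or row to a line. arm_command: Moves the arm, as the interface text tells. Its arguments: {"type":"object","properties":{"increments":{"type":"array"},"squeeze":{"type":"number"}},"required":["increments"]}

```bash
mkdir -p pics; ls; cat > h.py <<'E'
import numpy as np, cv2
from station import bot
def cap(n):
    c=bot.capture(n); c['R']=cv2.Rodrigues(np.array(c['rvec'],float))[0]; c['t']=np.array(c['tvec'],float).ravel(); return c
def ray(c,u,v,z=0):
    d=c['R'].T@np.array([(u-c['cx'])/c['fx'],(v-c['cy'])/c['fy'],1]); o=-c['R'].T@c['t']
    return o+d*(z-o[2])/d[2]
def proj(c,p):
    q=c['R']@np.array(p,float)+c['t']; return c['fx']*q[0]/q[2]+c['cx'],c['fy']*q[1]/q[2]+c['cy']
def save(im,name,s=1): cv2.imwrite('pics/'+name,cv2.resize(im[...,::-1],None,fx=s,fy=s,interpolation=cv2.INTER_CUBIC))
E
python3 - <<'E'
from h import *
for n in('top','scene'):
    c=cap(n); save(c['image'],n+'0.png',1.42); print(n,-c['R'].T@c['t'],c['fx'],c['cx'],c['cy'],c['R'][2])
print(bot.sense())
E
```

```text
pics
top [346.61806486 -17.2397817  980.14585167] 444.4779284010245 280.18618044198956 213.39558573102872 [ 0.18392185 -0.01742795 -0.98278636]
scene [586.51744466 389.89151857 835.78112036] 422.64882982057424 277.3333843237333 215.5653214509521 [-0.06870036 -0.47926044 -0.87497982]
{'time_s': 0.1, 'joints': array([-1.20761046e+00,  3.00418285e-01,  1.52152777e+00,  9.32060138e-06,
        1.32066980e+00, -6.65761555e-02]), 'joint_vel': array([-1.05563866e-03, -3.87076748e-04, -4.66675393e-04, -7.42890359e-04,
        8.56916314e-05,  3.59922773e-04]), 'joint_torque': array([ 2.40347952e-03, -5.32644224e+01, -3.53284907e+01,  7.09974999e-02,
        2.34695437e-02, -4.21096638e-05]), 'position': array([ 229.08899386, -499.76349588,  204.93784319]), 'ee_rot': array([-3.14057232e+00, -7.70788174e-05,  4.29759674e-01]), 'ft_force': array([-0.26130222, -0.28380319,  0.17895779]), 'wrist_torque': array([ 0.00481817,  0.01828428, -0.02943114]), 'finger_gap': 93.86102864464259}
```

View pics/top0.png

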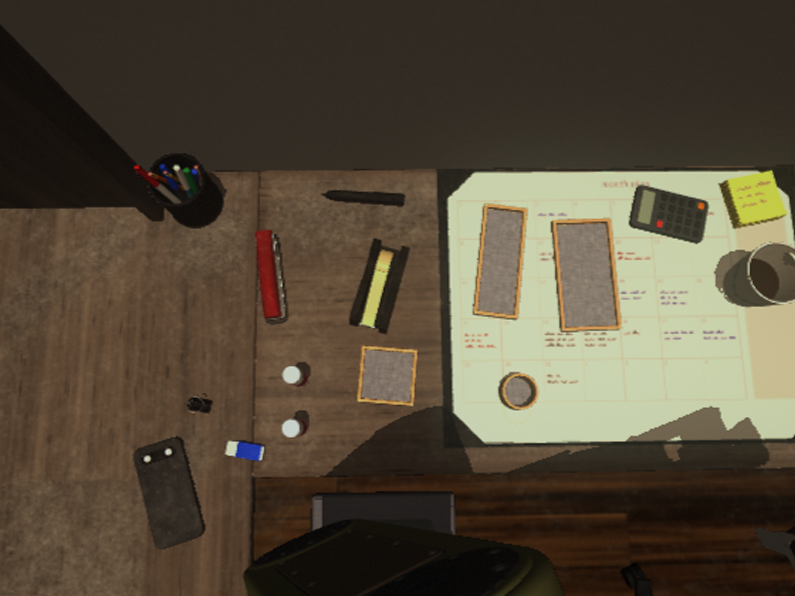

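View pics/scene0.png

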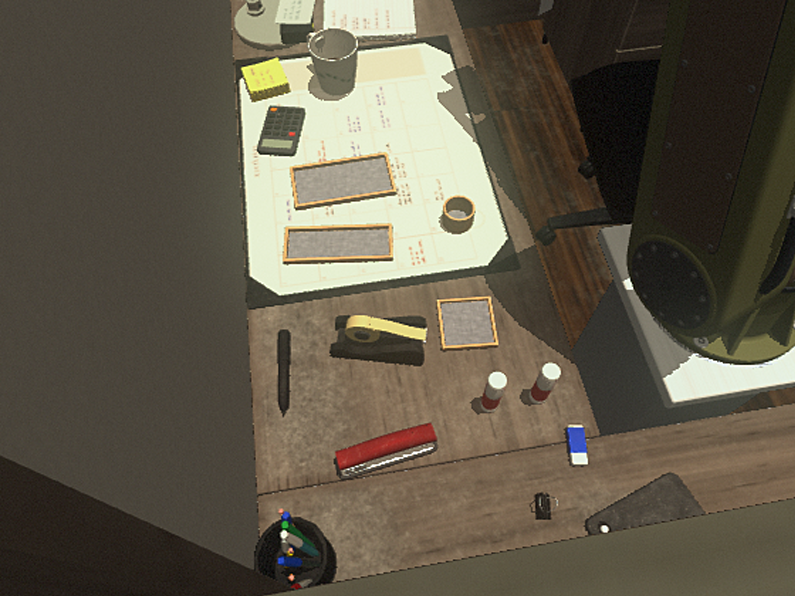

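Top view (1.42×): stapler at (270,277), dispenser at (380,285) with the roll at its upper end, narrow tray at (500,262), wide tray at (587,275), dish at (388,376), cup at (518,391), clip at (199,403), marker at (363,198) and eraser at (245,450). There are two glue-stick candidates, at (293,375) and (291,428). The first is higher in the image, so it is farther from the base; I'll confirm that with a crop.

```bash
cat > m.py <<'E'
from h import *
import sys
def comps(m,amin):
    m=cv2.morphologyEx(m.astype(np.uint8)*255,cv2.MORPH_CLOSE,np.ones((3,3)))
    return [k for k in cv2.findContours(m,cv2.RETR_EXTERNAL,cv2.CHAIN_APPROX_NONE)[0] if cv2.contourArea(k)>amin]
def rect(c,k,z):
    P=np.array([ray(c,*p,z)[:2] for p in k.reshape(-1,2)],np.float32)
    (x,y),(w,h),a=cv2.minAreaRect(P)
    if w<h: w,h,a=h,w,a+90
    return f"({x:.0f},{y:.0f}) {w:.0f}x{h:.0f} long axis {(a+90)%180-90:.1f}deg"
if __name__=='__main__':
  for n in('top','scene'):
    c=cap(n); H,S,V=cv2.split(cv2.cvtColor(c['image'],cv2.COLOR_RGB2HSV).astype(int))
    M={'wood':((H>8)&(H<20)&(S>110)&(V>110),11,80),'red':(((H<6)|(H>174))&(S>150)&(V>70),50,60),
       'white':((S<40)&(V>150),96,40),'yellow':((H>20)&(H<32)&(S>90)&(V>110),60,60),'blue':((H>105)&(H<130)&(S>150)&(V>90),13,60)}
    for k,(m,z,a) in M.items():
        for q in comps(m,a):
            mm=cv2.moments(q); print(n,k,'px %.0f,%.0f'%(mm['m10']/mm['m00'],mm['m01']/mm['m00']),'A%d'%cv2.contourArea(q),rect(c,q,z))
E
python3 m.py
python3 - <<'E'
from h import *
c=cap('top'); save(c['image'][155:325,125:300],'tcrop.png',3.5)
c=cap('scene'); save(c['image'][210:380,180:420],'scrop.png',3.3)
E
```

```text
top wood px 366,275 A469 (390,-218) 53x52 long axis 89.1deg
top wood px 272,264 A1510 (417,-15) 87x87 long axis 84.6deg
top wood px 412,193 A3136 (572,-332) 180x95 long axis 1.1deg
top wood px 352,184 A2323 (596,-197) 182x70 long axis -7.7deg
top red px 188,192 A611 (571,164) 135x25 long axis 7.6deg
top white px 163,316 A45 (315,197) 18x12 long axis -9.9deg
top white px 204,301 A103 (341,117) 23x21 long axis 0.7deg
top white px 334,296 A295 (349,-142) 83x36 long axis 44.0deg
top white px 205,263 A99 (413,118) 22x22 long axis 0.7deg
top white px 470,209 A71 (515,-425) 34x19 long axis 89.2deg
top yellow px 265,203 A376 (538,-0) 106x20 long axis -15.4deg
top yellow px 529,141 A462 (674,-588) 84x79 long axis -81.1deg
top blue px 174,317 A148 (307,193) 34x22 long axis 79.8deg
scene wood px 341,223 A108 (407,-16) 86x70 long axis 85.0deg
scene wood px 239,172 A158 (594,-200) 181x69 long axis -7.8deg
scene wood px 240,126 A1909 (571,-335) 179x94 long axis 1.4deg
scene red px 271,313 A844 (571,165) 134x26 long axis 7.5deg
scene white px 408,323 A64 (339,235) 17x12 long axis -9.7deg
scene white px 350,267 A102 (413,117) 23x22 long axis -9.9deg
scene white px 388,261 A99 (339,117) 23x20 long axis -9.9deg
scene white px 511,265 A1851 (104,156) 191x60 long axis 0.0deg
scene white px 328,227 A877 (434,27) 64x64 long axis -5.6deg
scene white px 257,130 A22606 (534,-309) 497x383 long axis -89.9deg
scene white px 261,11 A1387 (472,-649) 178x106 long axis -10.7deg
scene white px 207,8 A357 (610,-694) 71x68 long axis 77.4deg
scene yellow px 529,245 A538 (37,117) 138x39 long axis -2.9deg
scene yellow px 272,230 A402 (542,-5) 117x23 long axis -20.8deg
scene yellow px 188,58 A323 (682,-556) 97x74 long axis -78.4deg
scene blue px 406,310 A176 (307,192) 34x23 long axis 79.9deg
```

View pics/tcrop.png

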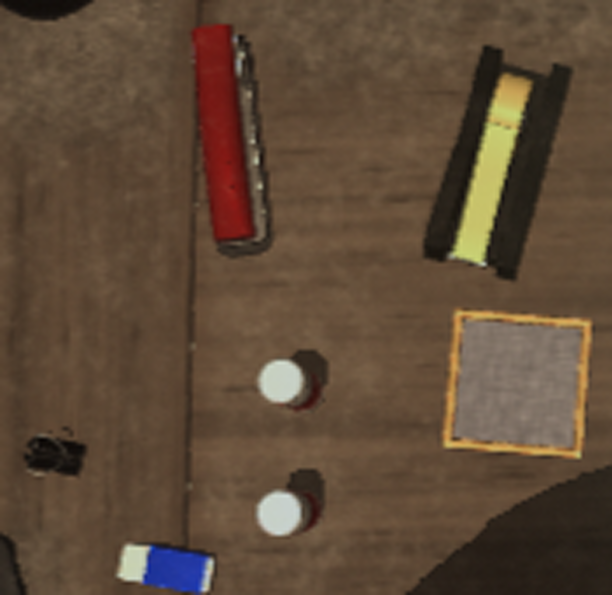

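View pics/scrop.png

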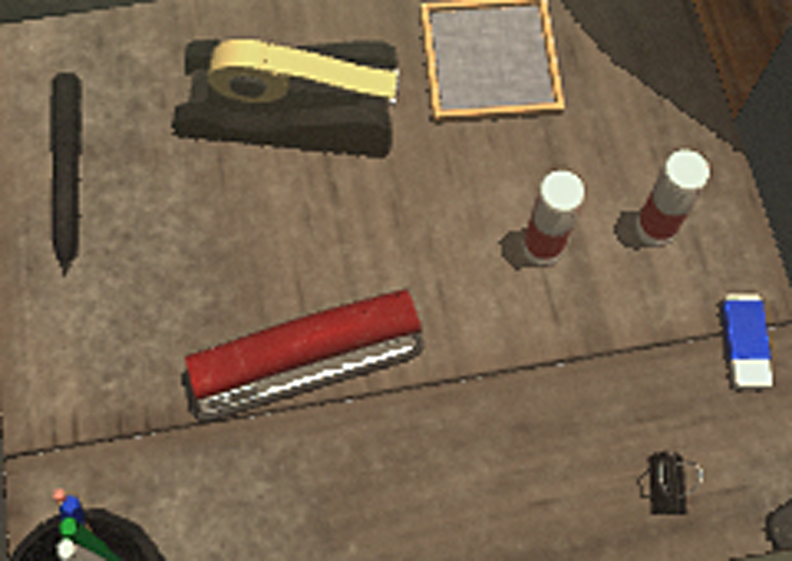

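Two glue-stick candidates: px (205,263) in top, at (413,117) mm, 429 mm from the base, and px (204,301), at (339,117) mm, 359 mm from the base. They look identical, so the farthest rule picks (413,117). The crop confirms it as the upper of the two. In the crops the clip shows at (55,455) top and (667,483) scene, its long side roughly along world y. The dispenser's roll end points away from the robot.

```bash
cat > clip.py <<'E'
from h import *
from m import rect
t=cap('top'); s=cap('scene')
T=lambda u,v:(125+u/3.5,155+v/3.5)
S=lambda u,v:(180+u/3.3,210+v/3.3)
f=lambda p:np.round(p[:2]).astype(int).tolist()
for z in (20,35,45): print('disp top corners z',z,[f(ray(t,*T(*p),z)) for p in((490,48),(570,68),(425,252),(512,276))])
print('disp scene base edge',[f(ray(s,*S(*p),0)) for p in((173,135),(385,157))])
print('clip scene body top4 z16/0',[f(ray(s,*S(*p),z)) for p,z in(((650,453),16),((685,453),16),((688,515),0),((652,515),0))])
print('clip top',[f(ray(t,*T(*p),10)) for p in((28,455),(85,458),(55,440),(55,473))])
print('stapler base ends z0 top',f(ray(t,*T(240,253),3)),f(ray(t,*T(243,35),25)),'scene base',f(ray(s,*S(203,418),0)),f(ray(s,*S(420,352),0)))
print('pens',f(ray(t,135,131,90)),f(ray(t,130,133,100)))
save(t['image'][265:305,120:165],'c1.png',12); save(s['image'][335:375,360:405],'c2.png',12)
a=cv2.imread('pics/c1.png');b=cv2.imread('pics/c2.png'); 
a=cv2.resize(a,(390,350));b=cv2.resize(b,(390,350));cv2.imwrite('pics/clip.png',cv2.convertScaleAbs(np.hstack([a,b]),alpha=2))
E
python3 clip.py
```

```text
disp top corners z 20 [[629, -2], [615, -53], [497, 40], [481, -14]]
disp top corners z 35 [[624, -2], [610, -52], [495, 39], [479, -14]]
disp top corners z 45 [[621, -2], [608, -52], [493, 38], [478, -14]]
disp scene base edge [[631, 1], [497, 41]]
clip scene body top4 z16/0 [[384, 253], [364, 257], [368, 287], [389, 284]]
clip top [[376, 284], [374, 249], [385, 268], [365, 267]]
stapler base ends z0 top [501, 158] [638, 155] scene base [635, 187] [500, 170]
pens [693, 269] [685, 276]
```

View pics/clip.png

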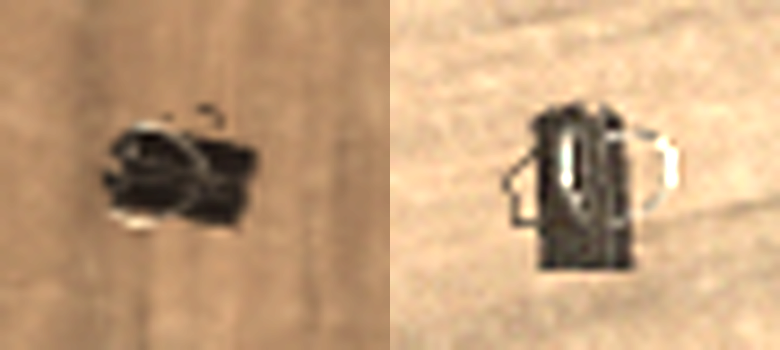

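Clip centre is about (376,269) with its x axis at −9°. Dispenser centre is (556,−7) with its axis at −16.5°, so the grip point is (537,−1). Stapler centre is (570,163) with its axis at +7.6°. I'll start with the dispenser.

Emit:
{"api": "arm_command", "payload": {
  "increments": [
    [9.4,0,0,0,0,0,0.11],
    [9.4,0,0,0,0,0,0.11],
    [9.4,0,0,0,0,0,0.11],
    [9.4,0,0,0,0,0,0.1],
    [9.4,0,0,0,0,0,0],
    [9.4,2.2,-3.55,0,0,0,0],
    [9.4,2.2,-3.55,0,0,0,0],
    [9.4,2.2,-3.55,0,0,0,0],
    [9.4,2.2,-3.55,0,0,0,0],
    [9.4,2.2,-3.55,0,0,0,0],
    [9.4,2.2,-3.55,0,0,0,0],
    [9.4,2.2,-3.55,0,0,0,0],
    [9.4,2.2,-3.55,0,0,0,0],
    [9.4,2.2,-3.55,0,0,0,0],
    [9.4,2.2,-3.55,0,0,0,0],
    [9.4,2.2,-3.55,0,0,0,0],
    [9.4,2.2,-3.55,0,0,0,0],
    [9.4,2.2,-3.55,0,0,0,0]
  ],
  "squeeze": 30
}}

```text
time_s: 1.9
position: [511.6, -39.1, 205.7]
ee_rot: [3.14, -0.003, 0.02]
ft_force: [0.7, -1.4, 0.2]
finger_gap: 94.3
```

Emit:
{"api": "arm_command", "payload": {
  "increments": [
    [9.4,2.5,-3.8,0,0,0,0],
    [9.4,0,0,0,0,0,0.1],
    [9.4,0,0,0,0,0,0.1],
    [9.4,0,0,0,0,0,0.1],
    [9.4,0,0,4,0,0,0],
    [9.4,0,0,4,0,0,0],
    [9.4,0,0,2,0,0,0],
    [9.4,0,0,0,0,0,0],
    [9.4,0,0,0,0,0,0]
  ]
}}

```text
time_s: 2.65
position: [537.8, 5.5, 103.5]
ee_rot: [-3.14, -0.007, -0.25]
ft_force: [0.5, 0.5, -0.3]
finger_gap: 94.0
```

```bash
cat > go.py <<'E'
import sys
from h import *
x,y,z,yd=map(float,sys.argv[1:5]); s=bot.sense(); p=s['position']; cy=s['ee_rot'][2]; w=np.radians(yd)
dy=(cy-w+np.pi)%(2*np.pi)-np.pi; e=np.array([x,y])-p[:2]
print('t %.1f'%s['time_s'],'pose',np.round(p,1),np.round(s['ee_rot'],3),'gap %.1f'%s['finger_gap'],'F',np.round(s['ft_force'],1))
for n,a in(('now',cy),('after turn',w)): print(n,'tool shift cm x %.2f y %.2f z %.2f'%((e@[np.cos(a),np.sin(a)])/10,(e@[np.sin(a),-np.cos(a)])/10,(p[2]-z)/10),'turn z %.3f'%dy)
E
python3 go.py 537 -1 12 -16.5
```

```text
t 2.6 pose [537.8   5.5 103.5] [-3.14  -0.007 -0.25 ] gap 94.0 F [ 0.5  0.5 -0.3]
now tool shift cm x 0.09 y 0.65 z 9.15 turn z 0.038
after turn tool shift cm x 0.11 y 0.64 z 9.15 turn z 0.038
```

Emit:
{"api": "arm_command", "payload": {
  "increments": [
    [9.4,0.1,0.65,0,0,0,0.04],
    [9.4,0,0,3,0,0,0],
    [9.4,0,0,3,0,0,0],
    [9.4,0,0,2,0,0,0],
    [9.4,0,0,0.8,0,0,0],
    [9.4,0,0,0.2,0,0,0],
    [9.4,0,0,0,0,0,0]
  ]
}}

```text
time_s: 3.23
position: [544.9, -2.1, 22.5]
ee_rot: [-3.137, -0.023, -0.281]
ft_force: [0.4, -0.5, 0.8]
finger_gap: 94.0
```

```bash
python3 go.py 537 -1 12 -16.5; python3 -c "
from h import *
c=cap('scene');save(c['image'][170:300,180:360],'g1.png',4)"
```

```text
t 3.2 pose [544.9  -2.1  22.5] [-3.137 -0.023 -0.281] gap 94.0 F [ 0.4 -0.5  0.8]
now tool shift cm x -0.79 y 0.12 z 1.05 turn z 0.007
after turn tool shift cm x -0.79 y 0.12 z 1.05 turn z 0.007
```

View pics/g1.png

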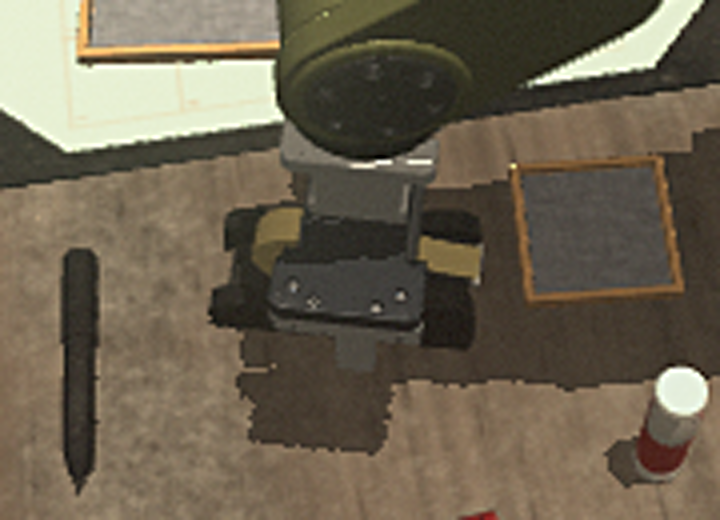

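The fingers straddle the dispenser just behind the roll. I'll correct the small tilt, finish the descent and close.

Emit:
{"api": "arm_command", "payload": {
  "increments": [
    [9.4,-0.8,0.1,0,-0.004,-0.023,0.007],
    [9.4,0,0,0.7,0,0,0],
    [9.4,0,0,0.3,0,0,0],
    [9.4,0,0,0,0,0,0],
    [4,0,0,0,0,0,0],
    [4,0,0,0,0,0,0],
    [4,0,0,0,0,0,0],
    [4,0,0,0,0,0,0],
    [4,0,0,0,0,0,0],
    [4,0,0,0,0,0,0]
  ],
  "squeeze": 35
}}

```text
time_s: 4.12
position: [538.9, -0.8, 16.8]
ee_rot: [-3.14, -0.005, -0.288]
ft_force: [-1.5, -1.3, -0.3]
finger_gap: 57.7
```

```bash
cat >> go.py <<'E'
r=s['ee_rot']; print('level turn x %.3f y %.3f'%((np.pi-r[0]+np.pi)%(2*np.pi)-np.pi, r[1]))
E
python3 go.py 553 -333 16 1.2
```

```text
t 4.1 pose [538.9  -0.8  16.8] [-3.14  -0.005 -0.288] gap 57.7 F [-1.5 -1.3 -0.3]
now tool shift cm x 10.78 y 31.46 z 0.08 turn z -0.309
after turn tool shift cm x 0.71 y 33.24 z 0.08 turn z -0.309
level turn x -0.002 y -0.005
```

Emit:
{"api": "arm_command", "payload": {
  "increments": [
    [4,0,0,-2,0,0,0],
    [4,0,0,-3,0,0,0],
    [4,0,0,-3,0,-0.005,0],
    [4,0,0,-2,0,0,0],
    [4,0,0,0,0,0,0],
    [4,0,0,0,0,0,-0.1],
    [4,0,0,0,0,0,-0.1],
    [4,0,0,0,0,0,-0.1],
    [4,0.1,3,0,0,0,0],
    [4,0.1,3,0,0,0,0],
    [4,0.1,3,0,0,0,0],
    [4,0.1,3,0,0,0,0],
    [4,0.1,3,0,0,0,0],
    [4,0.1,3,0,0,0,0],
    [4,0.1,3,0,0,0,0],
    [4,0,3,0,0,0,0],
    [4,0,3,0,0,0,0],
    [4,0,3,0,0,0,0],
    [4,0,2,0,0,0,0],
    [4,0,0,0,0,0,0]
  ]
}}

```text
time_s: 5.78
position: [542.2, -331.2, 86.7]
ee_rot: [-3.127, 0.036, 0.033]
ft_force: [0.3, -0.4, -4.8]
finger_gap: 57.8
```

```bash
python3 go.py 554 -333 22 1.2
```

```text
t 5.8 pose [ 542.2 -331.2   86.7] [-3.127  0.036  0.033] gap 57.8 F [ 0.3 -0.4 -4.8]
now tool shift cm x 1.17 y 0.21 z 6.47 turn z 0.012
after turn tool shift cm x 1.17 y 0.20 z 6.47 turn z 0.012
level turn x -0.015 y 0.036
```

Emit:
{"api": "arm_command", "payload": {
  "increments": [
    [4,1.2,0.2,0,-0.015,0.036,0.012],
    [4,0,0,1.5,0,0,0],
    [4,0,0,1.5,0,0,0],
    [4,0,0,1,0,0,0],
    [4,0,0,0,0,0,0],
    [4,0,0,0,0,0,0]
  ]
}}

```text
time_s: 6.28
position: [550.7, -331.0, 33.7]
ee_rot: [-3.135, 0.009, 0.017]
ft_force: [-0.4, -0.4, -3.9]
finger_gap: 57.7
```

```bash
python3 go.py 554 -333 22 1.2
```

```text
t 6.3 pose [ 550.7 -331.    33.7] [-3.135  0.009  0.017] gap 57.7 F [-0.4 -0.4 -3.9]
now tool shift cm x 0.32 y 0.20 z 1.17 turn z -0.004
after turn tool shift cm x 0.32 y 0.20 z 1.17 turn z -0.004
level turn x -0.007 y 0.009
```

Emit:
{"api": "arm_command", "payload": {
  "increments": [
    [4,0.3,0.2,0,-0.007,0.009,0],
    [4,0,0,0.5,0,0,0],
    [4,0,0,0,0,0,0],
    [4,0,0,0,0,0,0]
  ]
}}

```text
time_s: 6.62
position: [554.6, -332.8, 29.1]
ee_rot: [3.14, -0.002, 0.018]
ft_force: [-0.1, 0.9, -4.0]
finger_gap: 58.0
```

```bash
python3 go.py 554 -333 22 1.2
```

```text
t 6.6 pose [ 554.6 -332.8   29.1] [ 3.14e+00 -2.00e-03  1.80e-02] gap 58.0 F [-0.1  0.9 -4. ]
now tool shift cm x -0.06 y 0.02 z 0.71 turn z -0.003
after turn tool shift cm x -0.06 y 0.02 z 0.71 turn z -0.003
level turn x 0.002 y -0.002
```

Emit:
{"api": "arm_command", "payload": {
  "increments": [
    [4,0,0,0.4,0,0,0],
    [4,0,0,0.3,0,0,0],
    [4,0,0,0.2,0,0,0]
  ]
}}

```text
time_s: 6.87
position: [555.3, -333.3, 22.8]
ee_rot: [3.139, -0.004, 0.018]
ft_force: [-12.4, 5.3, 30.2]
finger_gap: 57.7
```

```bash
python3 go.py 554 -333 22 1.2
```

```text
t 6.9 pose [ 555.3 -333.3   22.8] [ 3.139 -0.004  0.018] gap 57.7 F [-12.4   5.3  30.2]
now tool shift cm x -0.13 y -0.03 z 0.08 turn z -0.003
after turn tool shift cm x -0.13 y -0.03 z 0.08 turn z -0.003
level turn x 0.003 y -0.004
```

Contact with the floor. Release and lift.

Emit:
{"api": "arm_command", "payload": {
  "increments": [
    [8.5,0,0,0,0,0,0],
    [8.5,0,0,0,0,0,0],
    [8.5,0,0,0,0,0,0],
    [8.5,0,0,0,0,0,0],
    [8.5,0,0,-2,0,0,0],
    [8.5,0,0,-3,0,0,0],
    [8.5,0,0,-3,0,0,0],
    [8.5,0,0,-4,0,0,0],
    [8.5,0,0,0,0,0,0]
  ]
}}

```text
time_s: 7.62
position: [555.0, -333.1, 147.8]
ee_rot: [3.138, -0.005, 0.018]
ft_force: [0.6, -0.3, 1.5]
finger_gap: 84.7
```

```bash
python3 go.py 570 163 130 7.6
```

```text
t 7.6 pose [ 555.  -333.1  147.8] [ 3.138 -0.005  0.018] gap 84.7 F [ 0.6 -0.3  1.5]
now tool shift cm x 2.38 y -49.58 z 1.78 turn z -0.115
after turn tool shift cm x 8.05 y -48.98 z 1.78 turn z -0.115
level turn x 0.004 y -0.005
```

Emit:
{"api": "arm_command", "payload": {
  "increments": [
    [8.5,0,0,0,0,0,-0.11],
    [8.5,0.55,-3.5,0,0,0,0],
    [8.5,0.55,-3.5,0,0,0,0],
    [8.5,0.55,-3.5,0,0,0,0],
    [8.5,0.55,-3.5,0,0,0,0],
    [8.5,0.55,-3.5,0,0,0,0],
    [8.5,0.55,-3.5,0,0,0,0],
    [8.5,0.55,-3.5,0,0,0,0],
    [8.5,0.55,-3.5,0,0,0,0],
    [8.5,0.55,-3.5,0,0,0,0],
    [8.5,0.55,-3.5,0,0,0,0],
    [8.5,0.55,-3.5,0,0,0,0],
    [8.5,0.55,-3.5,0,0,0,0],
    [8.5,0.55,-3.5,0,0,0,0],
    [8.5,0.55,-3.5,0,0,0,0],
    [8.5,0,0,0,0,0,0]
  ]
}}

```text
time_s: 8.95
position: [567.7, 182.9, 147.4]
ee_rot: [3.131, -0.02, 0.13]
ft_force: [-0.1, -0.7, 0.2]
finger_gap: 85.1
```

```bash
python3 go.py 570 163 25 7.6; python3 -c "
from h import *
c=cap('top');save(c['image'][130:250,330:460],'p1.png',4)"
```

```text
t 8.9 pose [567.7 182.9 147.4] [ 3.131 -0.02   0.13 ] gap 85.1 F [-0.1 -0.7  0.2]
now tool shift cm x -0.03 y 2.00 z 12.24 turn z -0.002
after turn tool shift cm x -0.04 y 2.00 z 12.24 turn z -0.002
level turn x 0.010 y -0.020
```

View pics/p1.png

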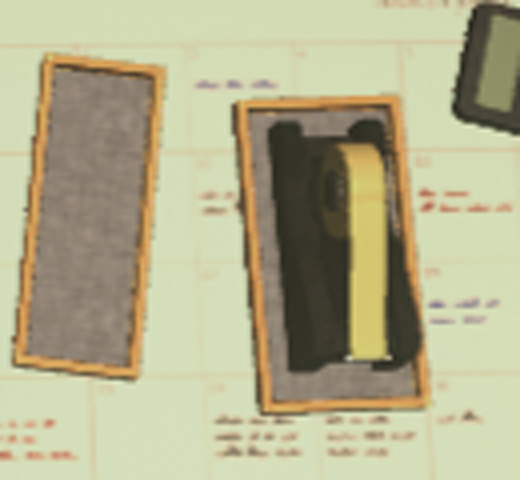

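The dispenser sits inside the wide tray (crop x 270–415; parallax shifts its top to the right). On to the stapler.

Emit:
{"api": "arm_command", "payload": {
  "increments": [
    [8.5,0,2,0,0.01,-0.02,0],
    [8.5,0,0,3,0,0,0],
    [8.5,0,0,3,0,0,0],
    [8.5,0,0,2,0,0,0],
    [8.5,0,0,1,0,0,0],
    [8.5,0,0,0,0,0,0],
    [8.5,0,0,0,0,0,0]
  ]
}}

```text
time_s: 9.58
position: [572.6, 156.4, 56.1]
ee_rot: [3.141, -0.004, 0.129]
ft_force: [-0.7, -0.5, 0.4]
finger_gap: 85.0
```

```bash
python3 go.py 570 163 24 7.6
```

```text
t 9.6 pose [572.6 156.4  56.1] [ 3.141 -0.004  0.129] gap 85.0 F [-0.7 -0.5  0.4]
now tool shift cm x -0.17 y -0.69 z 3.21 turn z -0.004
after turn tool shift cm x -0.17 y -0.69 z 3.21 turn z -0.004
level turn x 0.001 y -0.004
```

Emit:
{"api": "arm_command", "payload": {
  "increments": [
    [8.5,-0.2,-0.7,0,0,0,0],
    [8.5,0,0,1.5,0,0,0],
    [8.5,0,0,1,0,0,0],
    [8.5,0,0,0.4,0,0,0],
    [8.5,0,0,0,0,0,0]
  ]
}}

```text
time_s: 10.0
position: [572.3, 164.5, 31.8]
ee_rot: [3.142, -0.013, 0.128]
ft_force: [0.4, -0.1, 0.8]
finger_gap: 85.0
```

```bash
python3 go.py 570 163 24 7.6; python3 -c "
from h import *
c=cap('top');save(c['image'][130:250,130:260],'p2.png',4)"
```

```text
t 10.0 pose [572.3 164.5  31.8] [ 3.142 -0.013  0.128] gap 85.0 F [ 0.4 -0.1  0.8]
now tool shift cm x -0.25 y 0.12 z 0.78 turn z -0.005
after turn tool shift cm x -0.25 y 0.12 z 0.78 turn z -0.005
level turn x 0.000 y -0.013
```

View pics/p2.png

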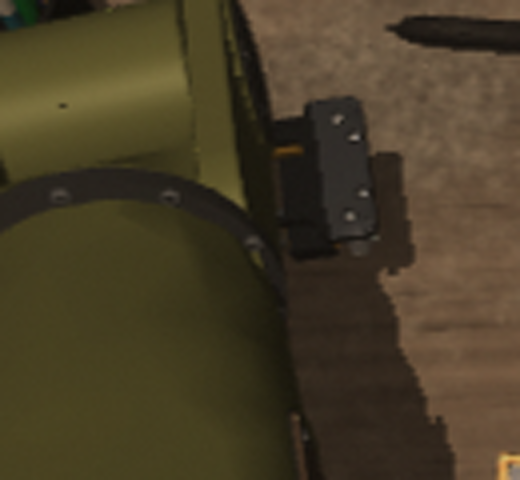

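The arm hides the grasp from the top camera. The measured pose agrees with the plan, so I'll close.

Emit:
{"api": "arm_command", "payload": {
  "increments": [
    [8.5,-0.2,0,0.5,0,-0.013,0],
    [8.5,0,0,0.3,0,0,0],
    [8.5,0,0,0,0,0,0],
    [1.5,0,0,0,0,0,0],
    [1.5,0,0,0,0,0,0],
    [1.5,0,0,0,0,0,0],
    [1.5,0,0,0,0,0,0],
    [1.5,0,0,0,0,0,0],
    [1.5,0,0,0,0,0,0],
    [1.5,0,0,0,0,0,0],
    [1.5,0,0,0,0,0,0]
  ]
}}

```text
time_s: 10.97
position: [571.5, 164.6, 26.1]
ee_rot: [-3.141, -0.002, 0.128]
ft_force: [-0.0, -0.4, 0.6]
finger_gap: 34.8
```

```bash
python3 go.py 596 -198 28 -7.7
```

```text
t 11.0 pose [571.5 164.6  26.1] [-3.141e+00 -2.000e-03  1.280e-01] gap 34.8 F [-0.  -0.4  0.6]
now tool shift cm x -2.20 y 36.28 z -0.19 turn z 0.262
after turn tool shift cm x 7.28 y 35.61 z -0.19 turn z 0.262
level turn x -0.000 y -0.002
```

Emit:
{"api": "arm_command", "payload": {
  "increments": [
    [1.5,0,0,0,0,0,0],
    [1.5,0,0,0,0,0,0],
    [1.5,0,0,0,0,0,0],
    [1.5,0,0,0,0,0,0]
  ]
}}

```text
time_s: 11.3
position: [571.6, 164.5, 26.1]
ee_rot: [-3.141, -0.002, 0.128]
ft_force: [0.2, 1.0, -0.4]
finger_gap: 25.1
```

Emit:
{"api": "arm_command", "payload": {
  "increments": [
    [1.5,0,0,-2,0,0,0],
    [1.5,0,0,-3,0,0,0],
    [1.5,0,0,-3,0,0,0],
    [1.5,0,0,-2,0,0,0],
    [1.5,0,0,0,0,0,0.09],
    [1.5,0,0,0,0,0,0.09],
    [1.5,0,0,0,0,0,0.08],
    [1.5,0.65,3.2,0,0,0,0],
    [1.5,0.65,3.2,0,0,0,0],
    [1.5,0.65,3.2,0,0,0,0],
    [1.5,0.65,3.2,0,0,0,0],
    [1.5,0.65,3.2,0,0,0,0],
    [1.5,0.65,3.2,0,0,0,0],
    [1.5,0.65,3.2,0,0,0,0],
    [1.5,0.65,3.2,0,0,0,0],
    [1.5,0.65,3.2,0,0,0,0],
    [1.5,0.65,3.2,0,0,0,0],
    [1.5,0.65,3,0,0,0,0],
    [1.5,0,0,0,0,0,0]
  ]
}}

```text
time_s: 12.88
position: [587.2, -206.5, 124.2]
ee_rot: [3.141, 0.011, -0.141]
ft_force: [-0.5, 0.2, -1.6]
finger_gap: 25.1
```

```bash
python3 go.py 597 -198 31 -7.7
```

```text
t 12.9 pose [ 587.2 -206.5  124.2] [ 3.141  0.011 -0.141] gap 25.1 F [-0.5  0.2 -1.6]
now tool shift cm x 0.85 y -0.97 z 9.32 turn z -0.006
after turn tool shift cm x 0.85 y -0.97 z 9.32 turn z -0.006
level turn x 0.000 y 0.011
```

Emit:
{"api": "arm_command", "payload": {
  "increments": [
    [1.5,0.85,-0.95,0,0,0.01,0],
    [1.5,0,0,3,0,0,0],
    [1.5,0,0,2,0,0,0],
    [1.5,0,0,1,0,0,0],
    [1.5,0,0,0,0,0,0],
    [1.5,0,0,0,0,0,0]
  ]
}}

```text
time_s: 13.38
position: [599.2, -195.1, 61.6]
ee_rot: [-3.141, -0.001, -0.142]
ft_force: [0.1, -0.3, -2.5]
finger_gap: 25.6
```

```bash
python3 go.py 597 -198 31 -7.7
```

```text
t 13.4 pose [ 599.2 -195.1   61.6] [-3.141e+00 -1.000e-03 -1.420e-01] gap 25.6 F [ 0.1 -0.3 -2.5]
now tool shift cm x -0.18 y 0.32 z 3.06 turn z -0.007
after turn tool shift cm x -0.18 y 0.32 z 3.06 turn z -0.007
level turn x -0.001 y -0.001
```

Emit:
{"api": "arm_command", "payload": {
  "increments": [
    [1.5,-0.2,0.3,0,0,0,0],
    [1.5,0,0,1.2,0,0,0],
    [1.5,0,0,0.8,0,0,0],
    [1.5,0,0,0.3,0,0,0],
    [1.5,0,0,0,0,0,0]
  ]
}}

```text
time_s: 13.8
position: [598.4, -197.2, 39.8]
ee_rot: [-3.142, -0.006, -0.14]
ft_force: [1.0, 0.5, -2.4]
finger_gap: 25.7
```

```bash
python3 go.py 597 -198 31 -7.7
```

```text
t 13.8 pose [ 598.4 -197.2   39.8] [-3.142 -0.006 -0.14 ] gap 25.7 F [ 1.   0.5 -2.4]
now tool shift cm x -0.13 y 0.10 z 0.88 turn z -0.006
after turn tool shift cm x -0.13 y 0.10 z 0.88 turn z -0.006
level turn x -0.000 y -0.006
```

Emit:
{"api": "arm_command", "payload": {
  "increments": [
    [1.5,0,0,0.5,0,-0.006,0],
    [1.5,0,0,0.3,0,0,0],
    [1.5,0,0,0.2,0,0,0],
    [1.5,0,0,0,0,0,0]
  ]
}}

```text
time_s: 14.13
position: [599.0, -198.3, 32.2]
ee_rot: [3.14, -0.001, -0.141]
ft_force: [-0.6, 0.4, -2.2]
finger_gap: 25.3
```

Emit:
{"api": "arm_command", "payload": {
  "increments": [
    [1.5,0,0,0.2,0,0,0],
    [1.5,0,0,0.1,0,0,0]
  ]
}}

```text
time_s: 14.3
position: [599.5, -198.6, 31.6]
ee_rot: [3.14, -0.002, -0.141]
ft_force: [-8.3, 2.9, 9.5]
finger_gap: 25.5
```

Emit:
{"api": "arm_command", "payload": {
  "increments": [
    [6,0,0,0,0,0,0],
    [6,0,0,0,0,0,0],
    [6,0,0,0,0,0,0],
    [6,0,0,0,0,0,0],
    [6,0,0,-2,0,0,0],
    [6,0,0,-3,0,0,0],
    [6,0,0,-4,0,0,0],
    [6,0,0,-4,0,0,0],
    [6,0,0,-2,0,0,-0.1],
    [6,0,0,0,0,0,-0.05],
    [6,0,0,0,0,0,0]
  ]
}}

```text
time_s: 15.22
position: [599.0, -198.1, 186.6]
ee_rot: [3.14, -0.001, 0.015]
ft_force: [-0.4, -0.6, -0.2]
finger_gap: 60.2
```

```bash
python3 go.py 413 117 170 0
```

```text
t 15.2 pose [ 599.  -198.1  186.6] [ 3.14e+00 -1.00e-03  1.50e-02] gap 60.2 F [-0.4 -0.6 -0.2]
now tool shift cm x -18.13 y -31.79 z 1.66 turn z 0.015
after turn tool shift cm x -18.60 y -31.51 z 1.66 turn z 0.015
level turn x 0.001 y -0.001
```

Emit:
{"api": "arm_command", "payload": {
  "increments": [
    [6,-1.8,-3.1,0,0,0,0],
    [6,-1.8,-3.1,0,0,0,0],
    [6,-1.8,-3.1,0,0,0,0],
    [6,-1.8,-3.1,0,0,0,0],
    [6,-1.8,-3.1,0,0,0,0],
    [6,-1.8,-3.1,0,0,0,0],
    [6,-1.8,-3.1,0,0,0,0],
    [6,-1.8,-3.1,0,0,0,0],
    [6,-1.8,-3.1,0,0,0,0],
    [6,-1.5,-2,0,0,0,0],
    [6,0,0,0,0,0,0],
    [6,0,0,0,0,0,0]
  ]
}}

```text
time_s: 16.22
position: [407.9, 110.7, 177.1]
ee_rot: [3.141, 0.009, -0.011]
ft_force: [0.6, -0.0, -0.2]
finger_gap: 59.9
```

```bash
python3 go.py 413 117 58 0
```

```text
t 16.2 pose [407.9 110.7 177.1] [ 3.141  0.009 -0.011] gap 59.9 F [ 0.6 -0.  -0.2]
now tool shift cm x 0.50 y -0.63 z 11.91 turn z -0.011
after turn tool shift cm x 0.51 y -0.63 z 11.91 turn z -0.011
level turn x 0.001 y 0.009
```

Emit:
{"api": "arm_command", "payload": {
  "increments": [
    [6,0.5,-0.6,0,0,0.009,-0.011],
    [6,0,0,2,0,0,0],
    [6,0,0,1,0,0,0],
    [6,0,0,0,0,0,0],
    [6,0,0,0,0,0,0]
  ]
}}

```text
time_s: 16.63
position: [416.8, 115.1, 145.3]
ee_rot: [3.14, -0.003, -0.004]
ft_force: [-0.7, -0.0, 1.1]
finger_gap: 60.2
```

```bash
python3 go.py 413 117 58 0
```

```text
t 16.6 pose [416.8 115.1 145.3] [ 3.14e+00 -3.00e-03 -4.00e-03] gap 60.2 F [-0.7 -0.   1.1]
now tool shift cm x -0.38 y -0.19 z 8.73 turn z -0.004
after turn tool shift cm x -0.38 y -0.19 z 8.73 turn z -0.004
level turn x 0.001 y -0.003
```

Emit:
{"api": "arm_command", "payload": {
  "increments": [
    [6,-0.4,-0.2,0,0,0,0],
    [6,0,0,2,0,0,0],
    [6,0,0,2,0,0,0],
    [6,0,0,2,0,0,0],
    [6,-0.1,0,1.5,0,0,0],
    [6,0,0,0.5,0,0,0],
    [6,0,0,0,0,0,0]
  ]
}}

```text
time_s: 17.22
position: [415.6, 116.4, 66.4]
ee_rot: [3.142, -0.01, -0.009]
ft_force: [-0.6, 0.5, 0.1]
finger_gap: 59.9
```

```bash
python3 go.py 413 117 58 0; python3 -c "
from h import *
c=cap('scene');save(c['image'][190:310,290:420],'p3.png',4)"
```

```text
t 17.2 pose [415.6 116.4  66.4] [ 3.142 -0.01  -0.009] gap 59.9 F [-0.6  0.5  0.1]
now tool shift cm x -0.26 y -0.06 z 0.84 turn z -0.009
after turn tool shift cm x -0.26 y -0.06 z 0.84 turn z -0.009
level turn x 0.000 y -0.010
```

View pics/p3.png

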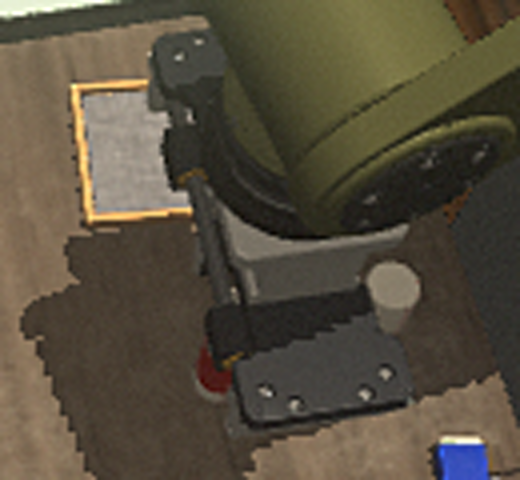

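The target's foot shows at crop (213,375) under the fingers, and the other stick at (395,290) is clear. Closing.

Emit:
{"api": "arm_command", "payload": {
  "increments": [
    [6,-0.25,0,0.5,0,-0.01,0],
    [6,0,0,0.2,0,0,0],
    [6,0,0,0,0,0,0],
    [1.5,0,0,0,0,0,0],
    [1.5,0,0,0,0,0,0],
    [1.5,0,0,0,0,0,0],
    [1.5,0,0,0,0,0,0],
    [1.5,0,0,0,0,0,0],
    [1.5,0,0,0,0,0,0],
    [1.5,0,0,0,0,0,0],
    [1.5,0,0,0,0,0,0]
  ],
  "squeeze": 20
}}

```text
time_s: 18.18
position: [415.4, 116.9, 63.4]
ee_rot: [-3.14, -0.006, -0.009]
ft_force: [-0.9, 0.8, -0.9]
finger_gap: 25.5
```

```bash
python3 go.py 390 -218 170 0
```

```text
t 18.2 pose [415.4 116.9  63.4] [-3.14  -0.006 -0.009] gap 25.5 F [-0.9  0.8 -0.9]
now tool shift cm x -2.23 y 33.51 z -10.66 turn z -0.009
after turn tool shift cm x -2.54 y 33.49 z -10.66 turn z -0.009
level turn x -0.001 y -0.006
```

Grip is good (25.5 mm). My cup ray used z=11, but its rim is at 40, so I'll re-measure the cup from both views while lifting.

Emit:
{"api": "arm_command", "payload": {
  "increments": [
    [1.5,0,0,-2,0,0,0],
    [1.5,0,0,-3,0,0,0],
    [1.5,0,0,-3,0,0,0],
    [1.5,0,0,-2,0,0,0],
    [1.5,0,0,0,0,-0.005,0]
  ]
}}

```text
time_s: 18.6
position: [413.4, 116.5, 166.2]
ee_rot: [-3.141, 0.004, -0.009]
ft_force: [0.3, -0.8, 0.4]
finger_gap: 25.3
```

```bash
python3 go.py 390 -212 170 0; python3 - <<'E'
from m import *
for n,b in(('top',(340,250,392,300)),('scene',(300,130,345,170))):
    c=cap(n); x0,y0,x1,y1=b; I=c['image'][y0:y1,x0:x1]; H,S,V=cv2.split(cv2.cvtColor(I,cv2.COLOR_RGB2HSV).astype(int))
    for k in comps((H>5)&(H<22)&(S>100)&(V>60),40):
        k=k+np.array([[x0,y0]]); print(n,k.reshape(-1,2).min(0),k.reshape(-1,2).max(0),'z40',rect(c,k,40),'z0',rect(c,k,0))
    save(I,'cup_%s.png'%n,7)
a=[cv2.resize(cv2.imread('pics/cup_%s.png'%n),(370,350)) for n in('top','scene')]; cv2.imwrite('pics/cup.png',np.hstack(a))
E
```

```text
t 18.6 pose [413.4 116.5 166.2] [-3.141  0.004 -0.009] gap 25.3 F [ 0.3 -0.8  0.4]
now tool shift cm x -2.03 y 32.87 z -0.38 turn z -0.009
after turn tool shift cm x -2.34 y 32.85 z -0.38 turn z -0.009
level turn x -0.000 y 0.004
top [352 263] [378 287] z40 (388,-210) 55x50 long axis 89.1deg z0 (390,-218) 58x52 long axis 89.1deg
scene [312 138] [333 160] z40 (384,-209) 60x51 long axis -44.6deg z0 (374,-239) 63x54 long axis -44.6deg
```

View pics/cup.png

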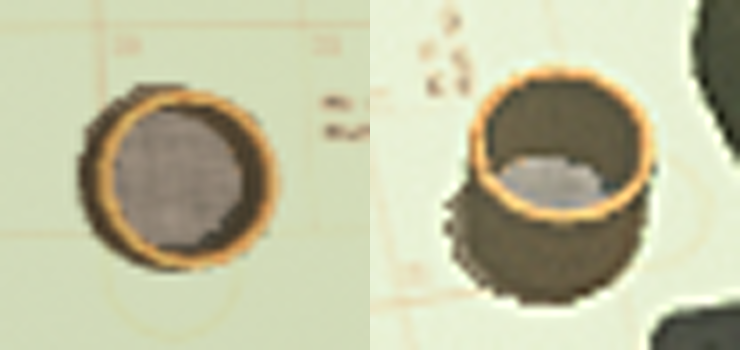

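Crop: the rim ellipse centres are at top px (365.9,275.2) and scene px (322.9,146.0).

```bash
python3 -c "
from h import *
print(ray(cap('top'),365.9,275.2,40),ray(cap('scene'),322.9,146.0,40))"
```

```text
[ 387.81087887 -212.01013224   40.        ] [ 386.84501909 -212.6384624    40.        ]
```

Emit:
{"api": "arm_command", "payload": {
  "increments": [
    [1.5,-0.22,3,0,0,0,0],
    [1.5,-0.22,3,0,0,0,0],
    [1.5,-0.22,3,0,0,0,0],
    [1.5,-0.22,3,0,0,0,0],
    [1.5,-0.22,3,0,0,0,0],
    [1.5,-0.22,3,0,0,0,0],
    [1.5,-0.22,3,0,0,0,0],
    [1.5,-0.22,3,0,0,0,0],
    [1.5,-0.22,3,0,0,0,0],
    [1.5,-0.2,3,0,0,0,0],
    [1.5,0,1,0,0,0,0],
    [1.5,0,0,0,0,0,0],
    [1.5,0,0,0,0,0,0]
  ]
}}

```text
time_s: 19.88
position: [377.9, -204.9, 144.3]
ee_rot: [-3.134, 0.038, -0.006]
ft_force: [0.4, 0.5, -0.6]
finger_gap: 25.5
```

```bash
python3 go.py 390 -212.3 69 0
```

```text
t 19.9 pose [ 377.9 -204.9  144.3] [-3.134  0.038 -0.006] gap 25.5 F [ 0.4  0.5 -0.6]
now tool shift cm x 1.22 y 0.74 z 7.53 turn z -0.006
after turn tool shift cm x 1.21 y 0.74 z 7.53 turn z -0.006
level turn x -0.008 y 0.038
```

Emit:
{"api": "arm_command", "payload": {
  "increments": [
    [1.5,1.2,0.7,0,-0.008,0.038,0],
    [1.5,0,0,0,0,0,0],
    [1.5,0,0,0,0,0,0]
  ]
}}

```text
time_s: 20.13
position: [389.7, -208.6, 142.0]
ee_rot: [-3.14, 0.002, -0.005]
ft_force: [0.7, -0.4, 0.3]
finger_gap: 25.5
```

```bash
python3 go.py 390 -212.3 69 0
```

```text
t 20.1 pose [ 389.7 -208.6  142. ] [-3.14e+00  2.00e-03 -5.00e-03] gap 25.5 F [ 0.7 -0.4  0.3]
now tool shift cm x 0.03 y 0.37 z 7.30 turn z -0.005
after turn tool shift cm x 0.03 y 0.37 z 7.30 turn z -0.005
level turn x -0.002 y 0.002
```

Emit:
{"api": "arm_command", "payload": {
  "increments": [
    [1.5,0,0.3,1,0,0,0],
    [1.5,0,0,1,0,0,0],
    [1.5,0,0,1,0,0,0],
    [1.5,0,0,0,0,0,0],
    [1.5,0,0,0,0,0,0]
  ]
}}

```text
time_s: 20.55
position: [388.6, -208.1, 108.0]
ee_rot: [-3.138, 0.007, -0.001]
ft_force: [0.6, 0.3, -0.4]
finger_gap: 25.4
```

```bash
python3 go.py 390 -212.3 69 0; python3 -c "
from h import *
c=cap('scene');save(c['image'][90:180,270:370],'p4.png',4)"
```

```text
t 20.6 pose [ 388.6 -208.1  108. ] [-3.138e+00  7.000e-03 -1.000e-03] gap 25.4 F [ 0.6  0.3 -0.4]
now tool shift cm x 0.14 y 0.42 z 3.90 turn z -0.001
after turn tool shift cm x 0.14 y 0.42 z 3.90 turn z -0.001
level turn x -0.004 y 0.007
```

View pics/p4.png

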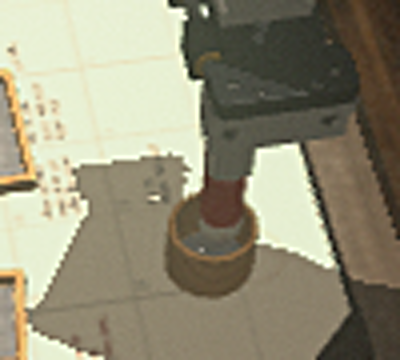

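The stick's foot is just over the cup mouth at crop (220,235), slightly toward the back. I'll correct by 4 mm in y and 1 mm in x, then go down.

Emit:
{"api": "arm_command", "payload": {
  "increments": [
    [1.5,0.15,0.45,0,-0.004,0.007,0],
    [1.5,0,0.1,0.8,0,0,0],
    [1.5,0,0,1,0,0,0],
    [1.5,0,0,0.5,0,0,0],
    [1.5,0,0,0,0,0,0]
  ]
}}

```text
time_s: 21.02
position: [390.5, -214.4, 83.5]
ee_rot: [3.14, -0.002, -0.001]
ft_force: [-1.3, -0.2, -0.3]
finger_gap: 25.8
```

```bash
python3 go.py 390 -212.3 69 0
```

```text
t 21.0 pose [ 390.5 -214.4   83.5] [ 3.14e+00 -2.00e-03 -1.00e-03] gap 25.8 F [-1.3 -0.2 -0.3]
now tool shift cm x -0.05 y -0.21 z 1.45 turn z -0.001
after turn tool shift cm x -0.05 y -0.21 z 1.45 turn z -0.001
level turn x 0.002 y -0.002
```

Emit:
{"api": "arm_command", "payload": {
  "increments": [
    [1.5,0,-0.2,0.6,0,0,0],
    [1.5,0,0,0.5,0,0,0],
    [1.5,0,0,0.2,0,0,0],
    [1.5,0,0,0.1,0,0,0]
  ]
}}

```text
time_s: 21.35
position: [390.6, -212.2, 68.1]
ee_rot: [3.14, -0.002, -0.001]
ft_force: [-3.0, 4.3, 24.3]
finger_gap: 25.5
```

Emit:
{"api": "arm_command", "payload": {
  "increments": [
    [6,0,0,0,0,0,0],
    [6,0,0,0,0,0,0],
    [6,0,0,0,0,0,0],
    [6,0,0,0,0,0,0],
    [6,0,0,-2,0,0,0],
    [6,0,0,-3,0,0,0],
    [6,0,0,-4,0,0,0],
    [6,0,0,-2,0,0,0],
    [6,0,-3.5,0,0,0,0],
    [6,0,-3.5,0,0,0,0],
    [6,0,-3.5,0,0,0,0],
    [6,0,-3.5,0,0,0,0],
    [6,0,-3.5,0,0,0,0],
    [6,0,-3.5,0,0,0,0],
    [6,0,-3.5,0,0,0,0],
    [6,0,-3.5,0,0,0,0],
    [6,0,-3.5,0,0,0,0],
    [6,0,-3.5,0,0,0,0],
    [6,0,-3.5,0,0,0,0],
    [6,0,0,0,0,0,0]
  ]
}}

```text
time_s: 23.02
position: [389.4, 189.4, 185.4]
ee_rot: [3.141, -0.009, -0.007]
ft_force: [0.6, -0.4, -1.2]
finger_gap: 60.4
```

```bash
python3 go.py 376 269 140 81; python3 - <<'E'
from m import *
c=cap('scene'); print(c['image'].shape); save(c['image'][60:190,180:360],'p5.png',3.5)
E
```

```text
t 23.0 pose [389.4 189.4 185.4] [ 3.141 -0.009 -0.007] gap 60.4 F [ 0.6 -0.4 -1.2]
now tool shift cm x -1.40 y -7.95 z 4.54 turn z -1.421
after turn tool shift cm x 7.65 y -2.57 z 4.54 turn z -1.421
level turn x 0.000 y -0.009
(420, 560, 3)
```

View pics/p5.png

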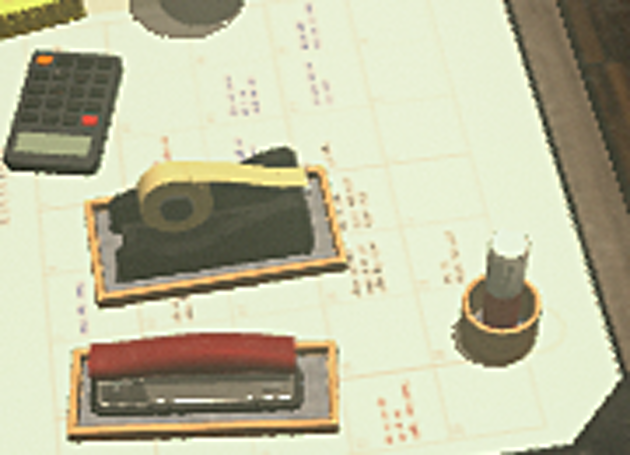

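The stapler, dispenser and glue stick all stand in their holders (p5 crop: (195,380), (215,215), (505,275)). Next is the clip: turn to 81°.

Emit:
{"api": "arm_command", "payload": {
  "increments": [
    [6,0,0,0,0,-0.009,-0.118],
    [6,0,0,0,0,0,-0.118],
    [6,0,0,0,0,0,-0.118],
    [6,0,0,0,0,0,-0.118],
    [6,0,0,0,0,0,-0.118],
    [6,0,0,0,0,0,-0.118],
    [6,0,0,0,0,0,-0.118],
    [6,0,0,0,0,0,-0.118],
    [6,0,0,0,0,0,-0.118],
    [6,0,0,0,0,0,-0.118],
    [6,0,0,0,0,0,-0.118],
    [6,0,0,0,0,0,-0.118],
    [6,3,-1,0,0,0,0],
    [6,2,0,0,0,0,0],
    [6,0,0,0,0,0,0],
    [6,0,0,0,0,0,0]
  ]
}}

```text
time_s: 24.4
position: [385.9, 223.9, 184.9]
ee_rot: [-3.141, 0.005, 1.474]
ft_force: [-0.3, -0.9, 0.2]
finger_gap: 59.7
```

```bash
python3 go.py 376 269 80 81
```

```text
t 24.4 pose [385.9 223.9 184.9] [-3.141  0.005  1.474] gap 59.7 F [-0.3 -0.9  0.2]
now tool shift cm x 4.40 y -1.43 z 10.49 turn z 0.060
after turn tool shift cm x 4.30 y -1.69 z 10.49 turn z 0.060
level turn x -0.001 y 0.005
```

Emit:
{"api": "arm_command", "payload": {
  "increments": [
    [6,2.2,-0.8,0,0,0.005,0.06],
    [6,2.1,-0.9,0,0,0,0],
    [6,0,0,3,0,0,0],
    [6,0,0,3,0,0,0],
    [6,0,0,2,0,0,0],
    [6,0,0,0,0,0,0],
    [6,0,0,0,0,0,0]
  ]
}}

```text
time_s: 24.98
position: [376.6, 262.9, 103.9]
ee_rot: [3.139, -0.001, 1.403]
ft_force: [-0.2, 0.1, 1.1]
finger_gap: 60.0
```

```bash
python3 go.py 376 269 45 81
```

```text
t 25.0 pose [376.6 262.9 103.9] [ 3.139e+00 -1.000e-03  1.403e+00] gap 60.0 F [-0.2  0.1  1.1]
now tool shift cm x 0.60 y -0.16 z 5.89 turn z -0.011
after turn tool shift cm x 0.60 y -0.16 z 5.89 turn z -0.011
level turn x 0.002 y -0.001
```

Emit:
{"api": "arm_command", "payload": {
  "increments": [
    [6,0.6,-0.1,1,0,0,0],
    [6,0,0,2,0,0,0],
    [6,0,0,2,0,0,0],
    [6,0,0,1,0,0,0],
    [6,0,0,0,0,0,0],
    [6,0,0,0,0,0,0]
  ]
}}

```text
time_s: 25.48
position: [381.0, 269.8, 46.8]
ee_rot: [3.132, -0.007, 1.399]
ft_force: [0.4, -0.8, 0.5]
finger_gap: 60.0
```

```bash
python3 go.py 376 269 7 81;  python3 -c "
from h import *
c=cap('scene');save(c['image'][310:400,330:430],'p6.png',5)"
```

```text
t 25.5 pose [381.  269.8  46.8] [ 3.132 -0.007  1.399] gap 60.0 F [ 0.4 -0.8  0.5]
now tool shift cm x -0.17 y -0.48 z 3.98 turn z -0.015
after turn tool shift cm x -0.16 y -0.48 z 3.98 turn z -0.015
level turn x 0.010 y -0.007
```

View pics/p6.png

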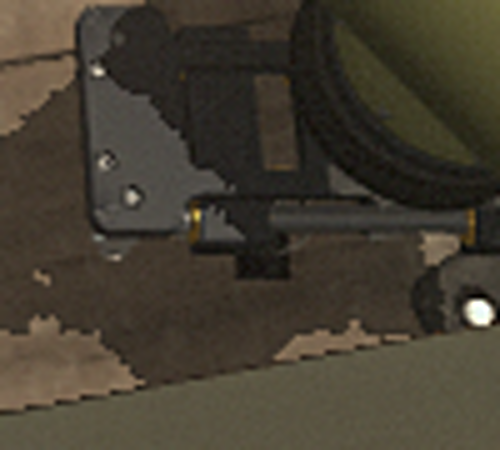

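The clip's end shows at crop (263,260), between the fingers, and the phone at (470,300) is clear. Going down with a small correction.

Emit:
{"api": "arm_command", "payload": {
  "increments": [
    [6,-0.1,-0.5,0,0.01,-0.007,-0.015],
    [6,0,0,1.2,0,0,0],
    [6,0,0,1,0,0,0],
    [6,0,0,0.5,0,0,0],
    [6,0,0,0,0,0,0]
  ]
}}

```text
time_s: 25.95
position: [377.1, 271.1, 22.8]
ee_rot: [3.138, -0.003, 1.417]
ft_force: [0.2, 0.4, 0.6]
finger_gap: 60.2
```

```bash
python3 go.py 376 269 7 81
```

```text
t 25.9 pose [377.1 271.1  22.8] [ 3.138e+00 -3.000e-03  1.417e+00] gap 60.2 F [0.2 0.4 0.6]
now tool shift cm x -0.22 y -0.08 z 1.58 turn z 0.004
after turn tool shift cm x -0.22 y -0.08 z 1.58 turn z 0.004
level turn x 0.003 y -0.003
```

Emit:
{"api": "arm_command", "payload": {
  "increments": [
    [6,-0.2,-0.1,0.7,0,0,0],
    [6,0,0,0.5,0,0,0],
    [6,0,0,0.3,0,0,0],
    [6,0,0,0,0,0,0]
  ],
  "squeeze": 15
}}

```text
time_s: 26.28
position: [375.9, 269.3, 7.2]
ee_rot: [3.138, -0.004, 1.418]
ft_force: [-0.1, -0.7, -0.6]
finger_gap: 59.8
```

```bash
python3 go.py 376 269 7 81
```

```text
t 26.3 pose [375.9 269.3   7.2] [ 3.138 -0.004  1.418] gap 59.8 F [-0.1 -0.7 -0.6]
now tool shift cm x -0.03 y 0.02 z 0.02 turn z 0.004
after turn tool shift cm x -0.03 y 0.02 z 0.02 turn z 0.004
level turn x 0.004 y -0.004
```

Emit:
{"api": "arm_command", "payload": {
  "increments": [
    [1,0,0,0,0,0,0],
    [1,0,0,0,0,0,0],
    [1,0,0,0,0,0,0],
    [1,0,0,0,0,0,0],
    [1,0,0,0,0,0,0],
    [1,0,0,0,0,0,0],
    [1,0,0,0,0,0,0],
    [1,0,0,0,0,0,0],
    [1,0,0,0,0,0,0],
    [1,0,0,0,0,0,0],
    [1,0,0,0,0,0,0],
    [1,0,0,0,0,0,0]
  ]
}}

```text
time_s: 27.28
position: [376.3, 269.5, 7.8]
ee_rot: [3.137, -0.004, 1.418]
ft_force: [0.8, 0.5, 0.2]
finger_gap: 11.9
```

```bash
python3 go.py 417 -15 130 81
```

```text
t 27.3 pose [376.3 269.5   7.8] [ 3.137 -0.004  1.418] gap 11.9 F [0.8 0.5 0.2]
now tool shift cm x -27.50 y 8.36 z -12.22 turn z 0.004
after turn tool shift cm x -27.47 y 8.47 z -12.22 turn z 0.004
level turn x 0.004 y -0.004
```

Gap 11.9 mm instead of 20, so I'll check what happened before lifting.

Emit:
{"api": "arm_command", "payload": {
  "increments": [
    [1,0,0,0,0,0,0],
    [1,0,0,0,0,0,0]
  ]
}}

```text
time_s: 27.45
position: [376.3, 269.6, 7.8]
ee_rot: [3.137, -0.004, 1.418]
ft_force: [-0.2, -0.3, -0.1]
finger_gap: 12.0
```

```bash
python3 go.py 417 -15 130 81;  python3 -c "
from h import *
c=cap('scene');save(cv2.convertScaleAbs(c['image'][325:385,350:420],alpha=2.2),'p7.png',8)"
```

```text
t 27.4 pose [376.3 269.6   7.8] [ 3.137 -0.004  1.418] gap 12.0 F [-0.2 -0.3 -0.1]
now tool shift cm x -27.50 y 8.36 z -12.22 turn z 0.004
after turn tool shift cm x -27.47 y 8.47 z -12.22 turn z 0.004
level turn x 0.004 y -0.004
```

View pics/p7.png

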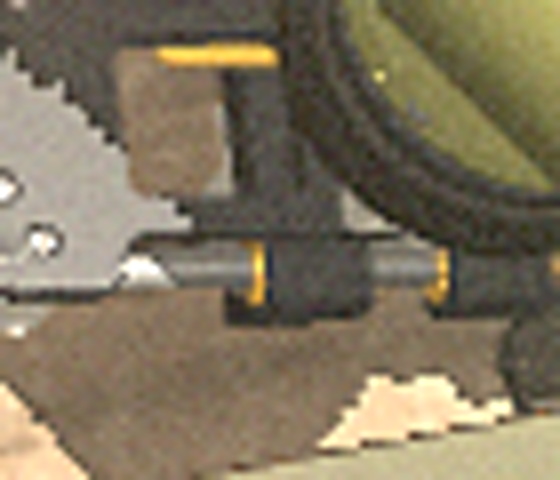

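The gap holds at 12.0 mm against a 10 mm command, so something is held (perhaps the wedge-shaped part of the body). I'll lift and check whether the gap stays.

Emit:
{"api": "arm_command", "payload": {
  "increments": [
    [0.4,0,0,-0.5,0,0,0],
    [0.4,0,0,-1,0,0,0],
    [0.4,0,0,-2,0,0,0],
    [0.4,0,0,-3,0,0,0],
    [0.4,0,0,-3,0,0,0],
    [0.4,0,0,-3,0,0,0],
    [0.4,-3,0.9,0,0,0,0],
    [0.4,-3,0.9,0,0,0,0],
    [0.4,-3,0.9,0,0,0,0],
    [0.4,-3,0.9,0,0,0,0],
    [0.4,-3,0.9,0,0,0,0],
    [0.4,-3,0.9,0,0,0,0],
    [0.4,-3,0.9,0,0,0,0],
    [0.4,-3,0.9,0,0,0,0],
    [0.4,-3,0.9,0,0,0,0],
    [0.4,0,0,0,0,0,0]
  ],
  "squeeze": 15
}}

```text
time_s: 28.83
position: [415.3, -21.6, 152.7]
ee_rot: [3.124, -0.007, 1.424]
ft_force: [0.4, 0.7, 0.1]
finger_gap: 12.4
```

```bash
python3 go.py 417 -15 130 81; python3 -c "
from h import *
c=cap('scene'); d=cap('top')
print('clip site dark px', (c['image'][338:374,372:400].max(2)<40).sum(), (d['image'][277:293,130:150].max(2)<40).sum())
s=bot.sense()['position']; u,v=map(int,proj(c,s)); print(u,v)
a=c['image'][max(v-55,0):v+35,u-50:u+50]; save(cv2.convertScaleAbs(a,alpha=2),'p8.png',6)"
```

```text
t 28.8 pose [415.3 -21.6 152.7] [ 3.124 -0.007  1.424] gap 12.4 F [0.4 0.7 0.1]
now tool shift cm x 0.67 y 0.08 z 2.27 turn z 0.010
after turn tool shift cm x 0.67 y 0.07 z 2.27 turn z 0.010
level turn x 0.018 y -0.007
clip site dark px 0 0
335 190
```

View pics/p8.png

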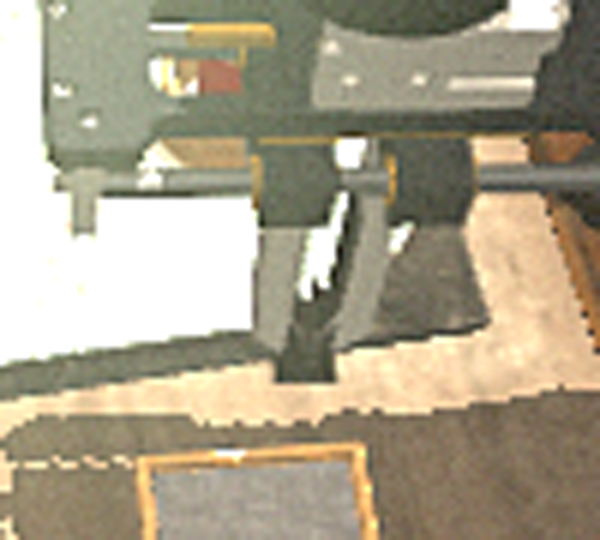

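The clip is held: its body shows below the tips at crop (305,365), and its old place is empty. Place it in the dish at TCP z of about 14.

Emit:
{"api": "arm_command", "payload": {
  "increments": [
    [0.4,0.65,0.05,0,0.018,-0.007,0.01],
    [0.4,0,0,3,0,0,0],
    [0.4,0,0,3,0,0,0],
    [0.4,0,0,2,0,0,0],
    [0.4,0,0,1,0,0,0],
    [0.4,0,0,0,0,0,0],
    [0.4,0,0,0,0,0,0]
  ]
}}

```text
time_s: 29.52
position: [416.6, -4.9, 63.1]
ee_rot: [3.138, -0.002, 1.421]
ft_force: [0.3, 0.0, 0.9]
finger_gap: 12.3
```

```bash
python3 go.py 416 -15 14 81
```

```text
t 29.5 pose [416.6  -4.9  63.1] [ 3.138e+00 -2.000e-03  1.421e+00] gap 12.3 F [0.3 0.  0.9]
now tool shift cm x -1.01 y 0.09 z 4.91 turn z 0.007
after turn tool shift cm x -1.01 y 0.10 z 4.91 turn z 0.007
level turn x 0.003 y -0.002
```

Emit:
{"api": "arm_command", "payload": {
  "increments": [
    [0.4,-1,0.1,0,0,0,0],
    [0.4,0,0,1.5,0,0,0],
    [0.4,0,0,1,0,0,0],
    [0.4,0,0,0.7,0,0,0],
    [0.4,0,0,0,0,0,0],
    [0.4,0,0,0,0,0,0]
  ]
}}

```text
time_s: 30.02
position: [418.7, -15.5, 34.4]
ee_rot: [3.131, -0.002, 1.424]
ft_force: [0.6, -0.9, 0.1]
finger_gap: 12.8
```

```bash
python3 go.py 416 -15 14 81
```

```text
t 30.0 pose [418.7 -15.5  34.4] [ 3.131e+00 -2.000e-03  1.424e+00] gap 12.8 F [ 0.6 -0.9  0.1]
now tool shift cm x 0.01 y -0.28 z 2.04 turn z 0.010
after turn tool shift cm x 0.01 y -0.28 z 2.04 turn z 0.010
level turn x 0.010 y -0.002
```

Emit:
{"api": "arm_command", "payload": {
  "increments": [
    [0.4,0,0,0.8,0.01,0,0],
    [0.4,0,0,0.5,0,0,0],
    [0.4,0,0,0.2,0,0,0],
    [0.4,0,0,0,0,0,0]
  ]
}}

```text
time_s: 30.35
position: [419.6, -15.7, 19.2]
ee_rot: [3.14, -0.002, 1.424]
ft_force: [-0.6, -0.1, -0.7]
finger_gap: 12.6
```

Emit:
{"api": "arm_command", "payload": {
  "increments": [
    [0.4,0,0,0.2,0,0,0],
    [0.4,0,0,0.2,0,0,0],
    [0.4,0,0,0,0,0,0]
  ]
}}

```text
time_s: 30.6
position: [419.7, -15.7, 14.8]
ee_rot: [3.14, -0.002, 1.424]
ft_force: [0.2, 0.5, -0.2]
finger_gap: 12.4
```

Emit:
{"api": "arm_command", "payload": {
  "increments": [
    [0.4,0,0,0.1,0,0,0],
    [0.4,0,0,0.1,0,0,0]
  ]
}}

```text
time_s: 30.77
position: [419.8, -15.7, 13.3]
ee_rot: [3.14, -0.002, 1.424]
ft_force: [-10.6, 0.4, 27.4]
finger_gap: 12.7
```

Emit:
{"api": "arm_command", "payload": {
  "increments": [
    [5,0,0,0,0,0,0],
    [5,0,0,0,0,0,0],
    [5,0,0,0,0,0,0],
    [5,0,0,0,0,0,0],
    [5,0,0,0,0,0,0],
    [5,0,0,-1,0,0,0],
    [5,0,0,-2,0,0,0],
    [5,0,0,-3,0,0,0],
    [5,0,0,-4,0,0,0],
    [5,0,0,-4,0,0,0],
    [5,3.5,0,-1,0,0,0],
    [5,3.5,0,0,0,0,0],
    [5,3.5,0,0,0,0,0],
    [5,3.5,0,0,0,0,0],
    [5,3.5,0,0,0,0,0],
    [5,3.5,0,0,0,0,0],
    [5,3.5,0,0,0,0,0],
    [5,0,0,0,0,0,0],
    [5,0,0,0,0,0,0]
  ]
}}

```text
time_s: 32.35
position: [455.9, 237.6, 172.6]
ee_rot: [3.138, -0.005, 1.419]
ft_force: [0.5, 0.0, 0.1]
finger_gap: 49.8
```

```bash
python3 - <<'E'
from m import *
print(bot.sense()['position'],bot.sense()['ft_force'])
s=cap('scene');t=cap('top')
a=cv2.resize(s['image'][60:270,160:400],None,fx=1.65,fy=1.65); b=cv2.resize(t['image'][120:330,240:470],None,fx=1.65,fy=1.65)
save(np.hstack([a,b]),'end.png')
for n,c in(('scene',s),('top',t)):
    H,S,V=cv2.split(cv2.cvtColor(c['image'],cv2.COLOR_RGB2HSV).astype(int))
    for k,m,z in(('blue',(H>105)&(H<130)&(S>150)&(V>90),13),('red',((H<6)|(H>174))&(S>150)&(V>70),54),('white',(S<40)&(V>150),101)):
        for q in comps(m,40):
            mm=cv2.moments(q)
            if cv2.contourArea(q)<2000: print(n,k,'px %.0f,%.0f'%(mm['m10']/mm['m00'],mm['m01']/mm['m00']),rect(c,q,z))
    x0,y0,x1,y1=(310,205,355,250) if n=='scene' else (254,246,292,284)
    for q in comps(V[y0:y1,x0:x1]<45,10): print(n,'clip',rect(c,q+np.array([[x0,y0]]),14))
E
```

```text
[455.94165844 237.58814047 172.55021204] [0.45838951 0.01671679 0.11221117]
scene blue px 203,395 (714,281) 29x8 long axis -9.6deg
scene red px 235,159 (597,-199) 130x22 long axis -6.3deg
scene white px 319,226 (446,28) 64x44 long axis 80.0deg
scene white px 261,11 (473,-638) 177x113 long axis -10.7deg
scene white px 207,8 (610,-687) 69x68 long axis 79.3deg
top red px 355,177 (599,-198) 134x23 long axis -7.3deg
top red px 103,124 (726,352) 49x10 long axis 49.4deg
top white px 316,404 (146,-72) 143x46 long axis 88.9deg
top white px 163,316 (315,196) 18x12 long axis -9.7deg
top white px 364,292 (354,-193) 29x15 long axis 85.3deg
top white px 422,270 (398,-314) 50x42 long axis 0.3deg
top white px 396,248 (437,-262) 48x14 long axis -85.9deg
top white px 501,235 (461,-485) 46x12 long axis 89.2deg
top white px 367,239 (457,-205) 52x51 long axis 0.0deg
top white px 342,243 (459,-149) 50x48 long axis -0.9deg
top white px 371,217 (504,-217) 27x22 long axis -3.0deg
top white px 471,209 (514,-427) 42x19 long axis 89.2deg
top clip (420,-15) 29x17 long axis 78.8deg
```

View pics/end.png

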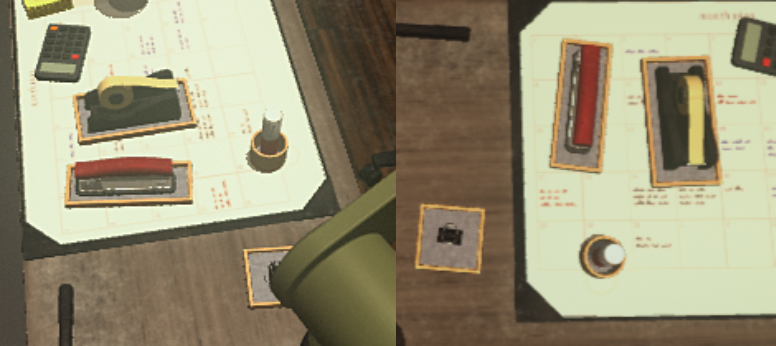

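```bash
python3 - <<'E'
from m import *
t=cap('top');s=cap('scene')
print('expected cap px',np.round(proj(t,(387.5,-212.3,101)),1))
for n,c,b in(('top',t,(362,262,385,286)),):
    x0,y0,x1,y1=b; I=c['image'][y0:y1,x0:x1].astype(int)
    for q in comps((I.min(2)>150)&(I.max(2)-I.min(2)<20),30):
        (u,v),r=cv2.minEnclosingCircle(q); print('cap',u+x0,v+y0,r,ray(c,u+x0,v+y0,101)[:2])
for n,c in(('top',t),('scene',s)):
    H,S,V=cv2.split(cv2.cvtColor(c['image'],cv2.COLOR_RGB2HSV).astype(int))
    for q in comps((H>20)&(H<32)&(S>90)&(V>110),60):
        mm=cv2.moments(q); print(n,'tape px %.0f,%.0f'%(mm['m10']/mm['m00'],mm['m01']/mm['m00']),rect(c,q,64))
# dispenser base edges from felt/black transitions in top along tray cross-sections near +y end
H,S,V=cv2.split(cv2.cvtColor(t['image'],cv2.COLOR_RGB2HSV).astype(int))
for x in (510,520,530,545):
    a=[ (y,V[int(round(v)),int(round(u))]) for y in range(-284,-382,-4) for u,v in [proj(t,(x,y,4))]]
    print(x,a)
E
```

```text
expected cap px [372.4 273.9]
cap 371.6927709579468 273.5722894668579 5.897841453552246 [ 388.13109847 -210.97443234]
top tape px 263,413 (127,4) 65x13 long axis -78.4deg
top tape px 60,208 (532,436) 125x16 long axis -66.1deg
top tape px 421,194 (557,-334) 112x21 long axis -3.0deg
top tape px 528,141 (673,-585) 84x78 long axis -81.1deg
scene tape px 463,250 (165,102) 288x38 long axis 26.1deg
scene tape px 394,237 (302,53) 161x80 long axis -67.7deg
scene tape px 478,175 (74,-59) 79x27 long axis -70.1deg
scene tape px 391,175 (256,-95) 299x31 long axis 28.4deg
scene tape px 242,110 (560,-337) 116x33 long axis -2.9deg
scene tape px 530,131 (-133,-178) 400x129 long axis 36.7deg
scene tape px 187,59 (682,-552) 96x74 long axis -77.9deg
510 [(-284, np.int32(215)), (-288, np.int32(139)), (-292, np.int32(215)), (-296, np.int32(160)), (-300, np.int32(148)), (-304, np.int32(134)), (-308, np.int32(53)), (-312, np.int32(53)), (-316, np.int32(54)), (-320, np.int32(53)), (-324, np.int32(55)), (-328, np.int32(62)), (-332, np.int32(77)), (-336, np.int32(79)), (-340, np.int32(131)), (-344, np.int32(10
[... 1205 characters left out ...]
(-360, np.int32(197)), (-364, np.int32(61)), (-368, np.int32(55)), (-372, np.int32(62)), (-376, np.int32(63)), (-380, np.int32(89))]
545 [(-284, np.int32(198)), (-288, np.int32(141)), (-292, np.int32(218)), (-296, np.int32(142)), (-300, np.int32(142)), (-304, np.int32(116)), (-308, np.int32(51)), (-312, np.int32(51)), (-316, np.int32(50)), (-320, np.int32(62)), (-324, np.int32(63)), (-328, np.int32(63)), (-332, np.int32(59)), (-336, np.int32(53)), (-340, np.int32(53)), (-344, np.int32(134)), (-348, np.int32(218)), (-352, np.int32(218)), (-356, np.int32(217)), (-360, np.int32(217)), (-364, np.int32(100)), (-368, np.int32(56)), (-372, np.int32(61)), (-376, np.int32(60)), (-380, np.int32(132))]
```

```bash
python3 -c "
from station import bot
print(bot.sense()['ft_force']); print(bot.finish_job())"
```

```text
[ 0.64010863 -0.74609309  0.50895384]
the job is handed in; nothing more can be done
None
```

All four things are in their holders and the job is handed in, at about 33 s of the 112 s. I took the farther of the two look-alike glue sticks, at (413,117) mm.

| Thing | Last measured centre (mm) | Holder centre (mm) | Notes |
|---|---|---|---|
| Stapler | (598,−198) | (596,−197) | Axis within 1.5° of the tray's |
| Tape dispenser | about (576,−335) | (572,−333) | Axis within about 4° of the tray's; centre estimated from the tape strip and one base edge |
| Glue stick | cap at (388,−211) | (387.5,−212) | Cap is within 1 px of where an upright stick on the cup floor would show |
| Binder clip | (420,−15) | (417,−15) | Seen standing in the dish in the top view |

Every release was made on floor contact, and the gripper was clear with no load at the end.

- **Clip grip:** the fingers closed to 12 mm on the clip instead of the expected 20 mm. It still lifted, stayed held and was set down normally.
- **Eraser:** the arm covered its blue sleeve in the last pictures. Its visible white end is within 1 mm of where it started.
- **Marker:** I never went near it, and the last pictures show it lying where it was. I did not measure it in numbers.
- **Not measured:** seating heights and tilt were not measured; I judged them from the contact forces and the pictures.

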